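# Bring the specimen press to run: rocker, wide key, hold the start button

### The job

Run the bench press from its three control boxes, using only the fingertips: first push down the raised half of the rocker switch until it has gone right over, then press the wide one of the three keys fully down so that it stays down, and last press the large round button fully down and finish while still holding it down. Keep to that order, leave the two narrow keys and the small round button unpressed, and do not pick up or shove anything else on the bench.

Things in the scene. Friction and masses are not known exactly. Their poses are not given: they have to be found in the camera images.
- power_unit: fixed grey box, 110 mm along its x, 80 along its y, 40 tall; origin at the centre of its underside, z up. On top a white V-shaped rocker switch, 34 mm wide, its two wings 34 mm long, pivoting about the unit's y axis over the box's centre, 50 mm above the bench. The wing on the unit's +x side stands raised, the other lies level
- rocker_raised (a point): point on the top face of the rocker's raised wing, 22 mm from the pivot; at the start about 61 mm above the bench and 19 mm from the pivot on the unit's +x side. When the rocker is fully over, this wing lies level with its top 50 mm above the bench. It moves with the rocker
- rocker (a joint): rocker angle, rad: 0 = off (+x wing raised), 0.5 = fully over, on (+x wing level, at the stop). Friction only (about 4 N pressing at the point): it stays where it is left. May start a little above 0
- selector_unit: fixed grey box, 76 mm along its x, 144 along its y, 45 tall; origin at the centre of its underside, z up. Three white latching keys in a row along its y, each 30 mm along x: one wide (46 mm along y, centre at y = +37 mm) and two narrow (22 mm, centres at y = -10 and -47 mm). Tops of the keys 57 mm above the bench when up
- wide_key_top (a point): centre of the top face of the wide key (46 x 30 mm); moves with it
- wide_key (a joint): how far the wide key is down, m: 0 up, 0.008 fully down at its stop. About 4 N of friction, no spring: it stays where it is left. Starts at or within 1 mm of 0
- narrow_key_a (a joint): the same for the middle, narrow key: leave it up
- narrow_key_b (a joint): the same for the narrow key at the end: leave it up
- start_unit: fixed grey box, 84 mm along its x, 130 along its y, 50 tall; origin at the centre of its underside, z up. On top two round white buttons: a large one (44 mm across, top 64 mm above the bench, centre at y = +27 mm) and a small one (22 mm across, top 61 mm above the bench, centre at y = -38 mm)
- start_button_top (a point): centre of the top face of the large round button; moves with it
- start_button (a joint): how far the large button is down, m: 0 up, 0.008 fully down at its stop. Sprung: 2 N starts it, 6 N takes it fully down; it comes up when let go
- small_button (a joint): the same for the small button: leave it alone
- beaker: glass beaker, 60 mm wide, 70 mm tall; loose, only in the way: leave it. Origin at the centre of its underside
- paste_jar: squat white lidded jar, 56 mm wide, 55 mm tall; loose, only in the way: leave it. Origin at the centre of its underside
- wash_bottle: white bottle, 60 mm wide, 140 mm tall; loose, only in the way: leave it. Origin at the centre of its underside
- slide_case: wooden slide case, 75 x 55 x 30 mm; loose, only in the way: leave it. Origin at the centre of its underside
- mount_a: solid brass specimen mount (disc), 32 mm wide, 22 mm tall; loose, only in the way: leave it. Origin at the centre of its underside
- mount_b: a second, equal specimen mount; loose, only in the way: leave it. Origin at the centre of its underside
- eyepiece: bare metal microscope eyepiece standing on its narrow end, 34 mm wide, 46 mm tall; loose, only in the way: leave it. Origin at the centre of its underside
- brush: lab brush, 160 mm long, lying flat; loose, only in the way: leave it. Origin at the brush's own reference point on its underside

How it is judged:
By the outcome, as a careful person would: the job done as asked, in the order asked, and still so for the second after the job is handed in, while the arm keeps its last pose, push and grip.
It also fails if it takes over 48 s, if anything falls off the work surface, if the arm or the gripper's body presses on something with over 40 N, if the wrist force passes 120 N, or if a joint passes its speed limit or range.

### The arm

A 7-joint arm with a two-finger parallel gripper is mounted at the origin on the work surface. World frame = base frame: x ahead of the robot, y to its left, z up, the work surface at z = 0. Lengths are in m, angles in rad, forces in N, time in s.
With the tool pointing down it reaches from about 0.425 to 1.025 m from the base axis. Payload 3.6 kg.
Tool frame: the origin (TCP) lies between the finger pads; the fingertips stand 14 mm ahead of it and the grasp point (between the pads) lies 5 mm behind it; z points along the fingers, y is the direction in which the jaws open and shut (so a half turn about z gives the same grasp; the last joint's range is limited). The gripper opens to 85 mm and grips with 20 to 120 N. Pads are 22 mm wide; open, the fingers measure 114 mm over their backs; the gripper's body (76 mm by 85 mm) begins 54 mm behind the grasp point. The pads swing forward as they close: fully open they stand 13 mm farther back than shut.
Start: joints at [-1.224, 0.591, 0.048, 1.609, -0.033, 0.943, -0.034], TCP at [0.309, 0.656, 0.245] pointing down, gripper open.
Joint ranges: [-2.69, 2.69], [-0.47, 2.24], [-1.27, 1.36], [0.19, 2.51], [-1.53, 4.68], [0.08, 2.07], [-3.09, 3.09]. Speed limits (rad/s): [2.57, 2.57, 3.14, 3.14, 3.14, 3.14, 3.14].

### API

Orientations are given as a unit quaternion [w, x, y, z].
In Python, from plant import env, cams, models gives the robot as it stands.
- The arm moves only by the tool apply_moves, never from a script. Its argument "deltas" is a list of rows, each a list of 2 entries, a list of its own where there are three numbers: the shift along the world's x, y, z in cm, then the turn about the world's z in degrees. In form: [[[tx, ty, tz], roll], ...]. A call has 1 to 10 rows; each row shifts and turns the commanded pose from where the row before left it; what a row does not reach is not made up. A row lasts 1/10 s, in which the tool goes at most 50 mm and 8.59 degrees, less where a joint would pass 70% of its speed; a pose out of reach is approached as far as the arm can. A call with a gripper value outside its range is refused whole. "gripper" is the finger opening in cm, from 0 to 8.54, set as the call begins (left out, the last holds). The fingers move at their own pace and stop on an object; "newtons" is the grip in N (left out, the last holds). Time passes only in rows, so rows that do not move let the fingers close. It gives the time, the measured TCP pose, the force and the opening at its end, in the units of the state.
- env.get_obs(): the state, without advancing time (a new reading comes with each control period).
- cams.snapshot(name): name is "side" or "top"; returns (picture, depth): 420x560x3 uint8, red, green, blue; 420x560 float32, m along the optical axis (not along the pixel's ray), 0 where there is no reading.
- cams.camera_params(name): a dict with "intrinsics" (3x3 intrinsics, pixels), "dist" ([k1, k2, p1, p2, k3] as OpenCV has them; the pictures are not rectified), "origin" and "rotation" of the camera in the world. Camera axes: x right, y down, z forward; pixel columns grow to the right and rows downward; lengths in m; the calibration is good to about 2 mm. A picture is of the moment at which its call begins. camera_params takes no time and is no camera call.
- env.job_done(): hands the job in, once; it reports no verdict.
Trained networks look in the newest picture that a camera, given by its name, has taken for a name from the list of things; names that differ only in an ending like _2 or _b are one class to them, and where a whole thing is asked for, a point or a joint stands for the part that bears it (a point fixed in the world has none). Each returns a list of dicts, best first, with "p" (0 to 1); they miss things now and then, are a little off and sometimes report something else, mostly with a low value. They report only what shows in the picture. A call takes as long as a camera call.
- models.look_for(camera, thing): "position" ([x, y, z] in m, in the coordinates of the camera as it stood for that picture, good to about 4 mm: the middle of the surface that is visible of it).
The state is a dict: "time": time; "qpos": joint angles; "joint_velocities": joint speeds; "effort": joint torques, N m; "eef_pos": TCP position; "orientation": TCP orientation; "ft_force": force on the tool from outside, world axes, zero at the start; "moment": the same for the moment, N m; "gripper_width": finger opening in m.
Only numpy, scipy, OpenCV 4.12 (cv2) and the standard library are available. Lean on these libraries where they do the work, as an engineer would, in place of code of your own. Each camera call takes 0.05 s, during which the arm holds its last target. There are 200 camera calls.

## Working session

There is one attempt and no reset: what is moved stays moved. The work goes in short steps, Python scripts to look and compute and a tool call to move; the robot and the scene stay as the last step left them, time stands still between calls to the robot, and variables do not carry over. Pictures are saved under pics/ and viewed, about 8 in all and at most 12, crops included, and the job is handed in when it is done.

Besides the shell and the picture viewer there is one more tool, called after ">>>" as name(argument=value, ...) on one line, values as JSON. apply_moves: Moves the arm, as the interface text tells. Its arguments: {"type":"object","properties":{"deltas":{"type":"array"},"gripper":{"type":"number"},"newtons":{"type":"number"}},"required":["deltas"]}

```bash
mkdir -p pics
cat > h.py <<'E'
from plant import env,cams,models
import numpy as np,cv2
def snap(n,f=None):
    im,d=cams.snapshot(n)
    if f: cv2.imwrite('pics/'+f,im[:,:,::-1])
    return im,d
def cloud(n,d):
    p=cams.camera_params(n);K=np.array(p['intrinsics']);D=np.array(p['dist'])
    v,u=np.mgrid[0:420,0:560]
    uv=cv2.undistortPoints(np.stack([u,v],-1).reshape(-1,1,2).astype(float),K,D).reshape(420,560,2)
    P=np.dstack([uv*d[...,None],d])
    return P@np.array(p['rotation']).T+np.array(p['origin'])
def w(n,x):
    p=cams.camera_params(n);return np.array(p['rotation'])@np.array(x)+np.array(p['origin'])
E
python3 - <<'E'
from h import *
for c in('top','side'):
    im,d=snap(c,c+'1.png');np.save(c+'1.npy',cloud(c,d))
    p=cams.camera_params(c);print(c,np.round(p['origin'],3),np.round(p['rotation'],2).tolist())
    for t in('power_unit','rocker_raised','selector_unit','wide_key_top','start_unit','start_button_top','wash_bottle'):
        print(t,[(round(r['p'],2),np.round(w(c,r['position']),3).tolist()) for r in models.look_for(c,t)[:2]])
o=env.get_obs();print(o['time'],o['eef_pos'],o['orientation'])
E
```

```text
Traceback (most recent call last):
  File "h.py", line 12, in cloud
    return P@np.array(p['rotation']).T+np.array(p['origin'])
           ~^~~~~~~~~~~~~~~~~~~~~~~~~~
ValueError: matmul: Input operand 1 has a mismatch in its core dimension 0, with gufunc signature (n?,k),(k,m?)->(n?,m?) (size 4 is different from 3)
```

```bash
sed -i "s/np.array(p\['rotation'\])/R(p)/" h.py
cat >> h.py <<'E'
from scipy.spatial.transform import Rotation
def R(p):
    q=p['rotation'];return Rotation.from_quat([q[1],q[2],q[3],q[0]]).as_matrix()
E
python3 - <<'E'
from h import *
for c in('top','side'):
    im,d=snap(c,c+'1.png');np.save(c+'1.npy',cloud(c,d))
    p=cams.camera_params(c);print(c,np.round(p['origin'],3),np.round(R(p),2).tolist())
    for t in('power_unit','rocker_raised','selector_unit','wide_key_top','start_unit','start_button_top','wash_bottle'):
        print(t,[(round(r['p'],2),np.round(w(c,r['position']),3).tolist()) for r in models.look_for(c,t)[:2]])
o=env.get_obs();print(o['time'],o['eef_pos'],o['orientation'])
E
```

```text
top [ 0.48  -0.021  1.09 ] [[0.03, -0.99, 0.11], [-1.0, -0.03, 0.0], [0.0, -0.11, -0.99]]
power_unit [(0.69, [0.637, -0.016, 0.044])]
rocker_raised [(0.81, [0.634, -0.017, 0.05]), (0.45, [0.438, 0.21, 0.062])]
selector_unit [(0.77, [0.483, -0.247, 0.045])]
wide_key_top [(0.72, [0.499, -0.214, 0.057]), (0.61, [0.45, 0.276, 0.064])]
start_unit [(0.55, [0.443, 0.246, 0.051])]
start_button_top [(0.72, [0.448, 0.276, 0.065])]
wash_bottle [(0.88, [0.701, 0.305, 0.094]), (0.42, [0.776, -0.023, 0.016])]
side [ 0.404 -0.564  0.519] [[0.94, -0.2, 0.28], [-0.34, -0.57, 0.75], [0.01, -0.8, -0.6]]
power_unit [(0.98, [0.626, -0.035, 0.04])]
rocker_raised [(0.69, [0.636, -0.022, 0.049])]
selector_unit [(0.67, [0.481, -0.278, 0.041]), (0.64, [0.482, -0.268, 0.059])]
wide_key_top [(0.79, [0.498, -0.223, 0.054])]
start_unit [(0.97, [0.441, 0.205, 0.049])]
start_button_top [(0.7, [0.448, 0.268, 0.062])]
wash_bottle []
0.85 [0.30933572 0.65574392 0.2453806 ] [1.53321293e-05 2.18629008e-01 9.75808050e-01 7.81076542e-05]
```

View pics/top1.png

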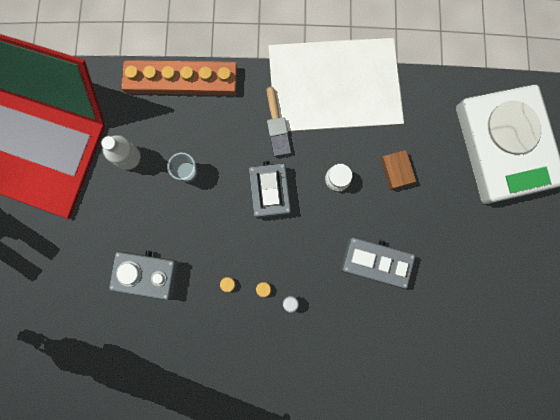

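View pics/side1.png

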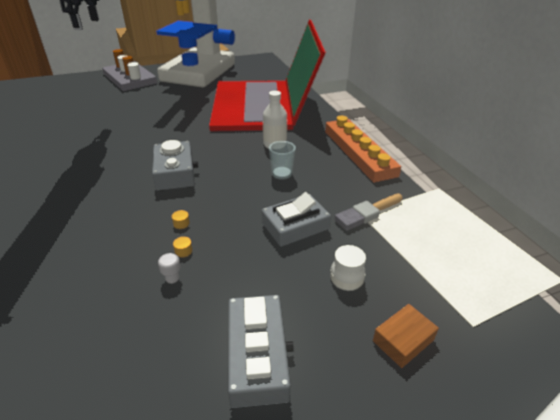

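The top view shows the rocker at about (270,188), the selector at (380,262) with its wide key on the left at (364,258), and the start unit at (142,276) with its large button at (127,273). In the side view the raised wing is the one further from the robot. Next I measure with the depth data.

Run:
```python
from h import *
im=cv2.imread('pics/top1.png');C=np.load('top1.npy')
wh=(im.min(2)>165)
for n,(u0,u1,v0,v1),zl in(('rock',(245,300,160,220),.03),('sel',(340,420,235,292),.03),('start',(105,180,248,302),.03)):
    m=np.zeros(wh.shape,bool);m[v0:v1,u0:u1]=1
    b=m&(C[...,2]>zl)
    r=cv2.minAreaRect((C[b][:,:2]*1000).astype(np.float32));print(n,'box',np.round(r[0],1),np.round(r[1],1),round(r[2],1))
    k,l,s,_=cv2.connectedComponentsWithStats((m&wh).astype(np.uint8))
    for i in range(1,k):
        if s[i,4]<20: continue
        P=C[l==i];r=cv2.minAreaRect((P[:,:2]*1000).astype(np.float32))
        print('  ',s[i,4],np.round(P.mean(0)*1000,1),np.round(r[0],1),np.round(r[1],1),round(r[2],1))
C2=C[160:220,262:280]
S=C[170:212:2,271];print(np.round(S*1000).astype(int).tolist())
```

```text
rock box [586.8 -20.3] [211.5  80. ] 8.4
   496 [636.2 -13.   55.2] [638.3 -12.8] [70.9 33.4] 8.0
sel box [ 497.1 -176.3] [300.7  85.5] 80.4
   320 [ 493.9 -213.2   68.9] [ 495.8 -132.2] [221.6  37.1] 88.6
   150 [ 482.3 -260.8   57.5] [ 482.4 -261.4] [22.6 30.1] 75.4
   146 [ 473.3 -296.8   57.6] [ 473.6 -296.9] [21.9 29.5] 75.2
start box [441.4 151.2] [338.5  99.6] 86.3
   406 [447.9 280.7  68. ] [450.8 142.9] [ 52.9 329.5] 1.9
   143 [439.5 216.1  65.5] [451.2 104.6] [ 29.9 256. ] 6.2
[[678, -16, 45], [675, -16, 41], [666, -16, 64], [661, -16, 65], [657, -16, 63], [654, -17, 60], [650, -17, 58], [646, -17, 56], [642, -17, 54], [638, -17, 52], [634, -17, 49], [629, -17, 52], [625, -17, 49], [620, -17, 52], [617, -18, 48], [612, -18, 52], [608, -18, 49], [603, -18, 51], [600, -18, 41], [595, -18, 44], [592, -18, 37]]
```

>>> apply_moves(deltas=[[[1.7, -3.4, 0], 3.2], [[1.7, -3.4, 0], 3.2], [[1.7, -3.4, 0], 3.2], [[1.7, -3.4, 0], 3.2], [[1.7, -3.4, 0], 3.2], [[1.7, -3.4, 0], 3.2], [[1.7, -3.4, 0], 3.2], [[1.7, -3.4, 0], 3.2], [[1.7, -3.4, 0], 3.2], [[1.7, -3.4, 0], 3.2]], gripper=0, newtons=30)

```text
time: 1.85
eef_pos: [0.4801, 0.3143, 0.2456]
orientation: [0.0, -0.06, 0.998, 0.0]
ft_force: [1.0, -0.5, 0.5]
gripper_width: 0.0003
```

Run:
```python
from h import *
im=cv2.imread('pics/top1.png');C=np.load('top1.npy');wh=(im.min(2)>165)
for n,(u0,u1,v0,v1),z in(('wide',(345,376,240,275),(.05,.064)),('large',(112,143,255,290),(.056,.07)),('small',(148,168,265,290),(.054,.067))):
    m=np.zeros(wh.shape,bool);m[v0:v1,u0:u1]=1
    b=m&wh&(C[...,2]>z[0])&(C[...,2]<z[1]);P=(C[b]*1000).astype(np.float32)
    print(n,b.sum(),np.median(P,0),cv2.minAreaRect(P[:,:2]),cv2.minEnclosingCircle(P[:,:2]))
```

```text
Traceback (most recent call last):
cv2.error: OpenCV(4.12.0) /io/opencv/modules/imgproc/src/convhull.cpp:143: error: (-215:Assertion failed) total >= 0 && (depth == CV_32F || depth == CV_32S) in function 'convexHull'
```

>>> apply_moves(deltas=[[[1.75, -3.2, 0], 0], [[1.75, -3.2, 0], 0], [[1.75, -3.2, 0], 0], [[1.75, -3.2, 0], 0], [[1.75, -3.2, 0], 0], [[1.75, -3.2, 0], 0], [[1.75, -3.2, 0], 0], [[1.75, -3.2, -3], 0], [[1.75, -3.3, -4], 0], [[1.75, -3.3, -4], 0]])

```text
time: 2.85
eef_pos: [0.6527, -0.0019, 0.1419]
orientation: [0.001, -0.059, 0.998, -0.0]
ft_force: [1.3, -0.1, 0.9]
gripper_width: -0.0001
```

Run:
```python
from h import *
im=cv2.imread('pics/top1.png');C=np.load('top1.npy');wh=(im.min(2)>165)
for n,(u0,u1,v0,v1),z in(('wide',(345,376,240,275),(.05,.064)),('large',(112,143,255,290),(.056,.07)),('small',(148,168,265,290),(.054,.067))):
    m=np.zeros(wh.shape,bool);m[v0:v1,u0:u1]=1
    b=m&wh&(C[...,2]>z[0])&(C[...,2]<z[1]);P=np.ascontiguousarray(C[b]*1000,dtype=np.float32);Q=np.ascontiguousarray(P[:,:2]).reshape(-1,1,2)
    print(n,b.sum(),np.median(P,0),cv2.minAreaRect(Q),cv2.minEnclosingCircle(Q))
o=env.get_obs();print(o['eef_pos'],o['ft_force'])
```

```text
wide 287 [ 493.58514  -215.23695    57.104244] ((493.3581848144531, -215.75982666015625), (44.43645095825195, 29.75065040588379), 75.48866271972656) ((493.9056091308594, -215.12802124023438), 24.809673309326172)
large 338 [447.1469  280.9237   65.00423] ((445.6863708496094, 283.11981201171875), (45.828861236572266, 45.61537551879883), 35.26301193237305) ((447.2522277832031, 281.0907287597656), 25.415468215942383)
small 111 [439.08704  216.53954   60.958187] ((438.7451171875, 216.20709228515625), (28.405370712280273, 28.52365493774414), 74.927001953125) ((438.9526062011719, 215.6839599609375), 15.610918998718262)
[ 0.65268448 -0.00190919  0.14189493] [ 1.26430682 -0.11725777  0.90834606]
```

>>> apply_moves(deltas=[[[0, 0, -2], 0], [[0, 0, -1], 0], [[0, 0, 0], 0], [[0, 0, 0], 0]])

```text
time: 3.25
eef_pos: [0.6518, 0.001, 0.1132]
orientation: [0.001, -0.06, 0.998, 0.0]
ft_force: [0.4, 0.6, -0.6]
gripper_width: -0.0003
```

Run:
```python
from h import *
for c in('top','side'):
    im,d=snap(c)
    a=im[140:240,210:330] if c=='top' else im[150:270,220:370]
    cv2.imwrite('pics/%s2.png'%c,cv2.resize(a,None,fx=5,fy=5)[:,:,::-1])
a=cv2.imread('pics/top2.png');b=cv2.imread('pics/side2.png')
b=cv2.resize(b,(600,480));cv2.imwrite('pics/both2.png',cv2.resize(np.hstack([cv2.resize(a,(576,480)),b]),(800,327)))
print(env.get_obs()['eef_pos'])
```

```text
[0.65226991 0.00080767 0.11390567]
```

View pics/both2.png

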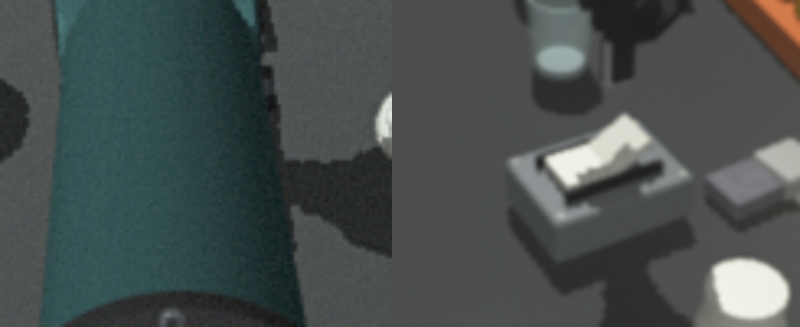

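The right half shows the side view. The closed fingers hang above and behind the raised wing, which peaks at about (628,118). I correct by +0.4/−1.1 cm and go down.

>>> apply_moves(deltas=[[[0.4, -1.1, 0], 0], [[0, 0, -1.5], 0], [[0, 0, -0.8], 0], [[0, 0, 0], 0]])

```text
time: 3.75
eef_pos: [0.6537, -0.0117, 0.0872]
orientation: [-0.002, -0.059, 0.998, 0.0]
ft_force: [-0.5, 1.7, -0.5]
gripper_width: -0.0001
```

>>> apply_moves(deltas=[[[0, 0, -0.4], 0], [[0, 0, -0.4], 0], [[0, 0, -0.4], 0], [[0, 0, 0], 0]])

```text
time: 4.15
eef_pos: [0.6557, -0.0113, 0.0771]
orientation: [0.0, -0.059, 0.998, 0.0]
ft_force: [0.3, 0.7, -0.1]
gripper_width: 0.0003
```

>>> apply_moves(deltas=[[[0, 0, -0.3], 0], [[0, 0, -0.3], 0], [[0, 0, -0.3], 0], [[0, 0, 0], 0]])

```text
time: 4.55
eef_pos: [0.656, -0.0115, 0.0682]
orientation: [0.001, -0.059, 0.998, 0.0]
ft_force: [1.8, 0.2, 1.9]
gripper_width: -0.0002
```

>>> apply_moves(deltas=[[[0, 0, -0.2], 0], [[0, 0, -0.2], 0], [[0, 0, 0], 0], [[0, 0, 0], 0]])

```text
time: 4.95
eef_pos: [0.6554, -0.0116, 0.0642]
orientation: [0.0, -0.059, 0.998, -0.0]
ft_force: [2.0, 1.2, 2.6]
gripper_width: 0.0002
```

Contact is light and the wing is turning. I keep going until the stop shows in the force.

>>> apply_moves(deltas=[[[0, 0, -0.1], 0], [[0, 0, -0.1], 0], [[0, 0, 0], 0], [[0, 0, 0], 0]])

```text
time: 5.35
eef_pos: [0.6554, -0.0116, 0.0639]
orientation: [0.0, -0.059, 0.998, -0.0]
ft_force: [0.3, 0.4, 13.6]
gripper_width: 0.0003
```

Run:
```python
from h import *
im,d=snap('side');cv2.imwrite('pics/side3.png',cv2.resize(im[150:270,220:370],None,fx=4,fy=4)[:,:,::-1])
o=env.get_obs();print(o['eef_pos'],o['ft_force'])
```

```text
[ 0.65537907 -0.01162094  0.0639423 ] [-0.38546295  0.85929465 13.61188149]
```

View pics/side3.png

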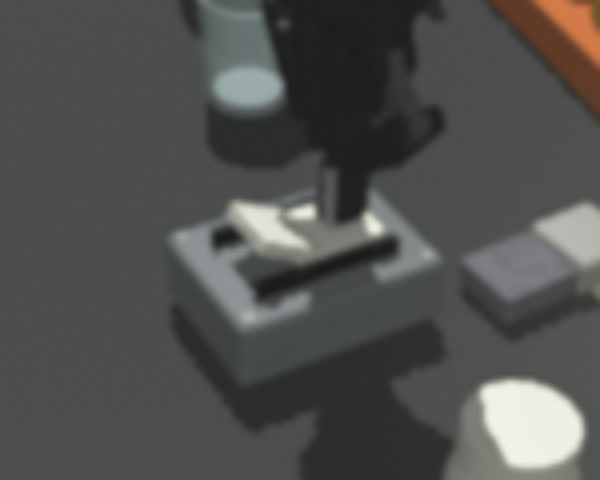

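The fingertip stands on the wing, which now lies level, and the other wing is up at about (250,220). The force rose at z=63.9 mm, where the stop was expected. One more firm millimetre, then lift and go to the wide key.

>>> apply_moves(deltas=[[[0, 0, -0.1], 0], [[0, 0, 0], 0], [[0, 0, 0], 0]])

```text
time: 5.7
eef_pos: [0.6554, -0.0116, 0.0639]
orientation: [0.0, -0.059, 0.998, -0.0]
ft_force: [-2.1, 1.4, 18.8]
gripper_width: 0.0002
```

>>> apply_moves(deltas=[[[0, 0, 2.4], 0], [[0, 0, 3.9], 0], [[0, 0, 3.9], 0], [[-2.3, -2.9, 0], -3], [[-2.3, -2.9, 0], -3], [[-2.3, -2.9, 0], -3], [[-2.3, -2.9, 0], -3], [[-2.3, -2.9, 0], -3], [[-2.3, -2.9, 0], -3], [[-2.3, -2.9, 0], -3]])

```text
time: 6.7
eef_pos: [0.4902, -0.2149, 0.162]
orientation: [-0.003, 0.125, 0.992, 0.001]
ft_force: [0.2, -0.6, -0.4]
gripper_width: -0.0002
```

>>> apply_moves(deltas=[[[0, 0, -2.5], 0], [[0, 0, -2.5], 0], [[0, 0, -1.5], 0], [[0, 0, 0], 0], [[0, 0, 0], 0]])

```text
time: 7.2
eef_pos: [0.4925, -0.2142, 0.0976]
orientation: [-0.002, 0.124, 0.992, 0.0]
ft_force: [-0.5, -0.3, 0.5]
gripper_width: -0.0
```

Run:
```python
from h import *
im,d=snap('side');cv2.imwrite('pics/side4.png',cv2.resize(im[180:420,180:390],None,fx=2.5,fy=2.5)[:,:,::-1])
o=env.get_obs();print(o['eef_pos'],o['ft_force'])
```

```text
[ 0.49341927 -0.21442168  0.0982624 ] [-0.23600095 -0.74640185 -0.46649505]
```

View pics/side4.png

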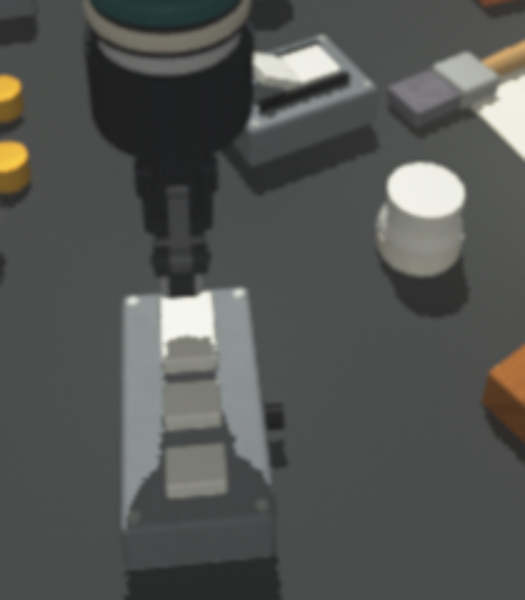

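The rocker rests over, with its far wing level and the near one raised at about (265,72). The fingertips hang above the wide key at about (188,290), and its top is at (188,330). I press the key.

>>> apply_moves(deltas=[[[0, 0, -1.2], 0], [[0, 0, -0.8], 0], [[0, 0, -0.4], 0], [[0, 0, -0.3], 0], [[0, 0, -0.3], 0], [[0, 0, -0.2], 0], [[0, 0, 0], 0]])

```text
time: 7.95
eef_pos: [0.4943, -0.2146, 0.0661]
orientation: [0.0, 0.124, 0.992, -0.0]
ft_force: [0.5, -0.1, -0.2]
gripper_width: -0.0005
```

>>> apply_moves(deltas=[[[0, 0, -0.2], 0], [[0, 0, -0.1], 0], [[0, 0, -0.1], 0], [[0, 0, 0], 0], [[0, 0, 0], 0]])

```text
time: 8.45
eef_pos: [0.4945, -0.2147, 0.063]
orientation: [0.0, 0.124, 0.992, -0.0]
ft_force: [-0.5, 1.1, 9.3]
gripper_width: -0.0
```

>>> apply_moves(deltas=[[[0, 0, -0.1], 0], [[0, 0, -0.1], 0], [[0, 0, 0], 0], [[0, 0, 0], 0]])

```text
time: 8.85
eef_pos: [0.4945, -0.2147, 0.0629]
orientation: [0.0, 0.124, 0.992, 0.0]
ft_force: [-4.2, 2.9, 26.3]
gripper_width: -0.0001
```

The key is at its stop, at 62.9 mm with 26 N. Lift and go to the large button.

>>> apply_moves(deltas=[[[0, 0, 2.4], 0], [[0, 0, 4.0], 0], [[0, 0, 4.0], 0], [[-0.4, 4, 0], 0], [[-0.4, 4.5, 0], 0], [[-0.4, 4.5, 0], 0], [[-0.4, 4.5, 0], 0], [[-0.4, 4.5, 0], 0], [[-0.4, 4.5, 0], 0], [[-0.4, 4.5, 0], 0]])

```text
time: 9.85
eef_pos: [0.4661, 0.0972, 0.1642]
orientation: [0.0, 0.124, 0.992, 0.0]
ft_force: [0.9, 0.2, 0.1]
gripper_width: -0.0003
```

>>> apply_moves(deltas=[[[-0.4, 4.5, 0], 0], [[-0.4, 4.5, 0], 0], [[-0.4, 4.5, 0], 0], [[-0.4, 4.5, 0], 0], [[-0.3, 0.5, -2.5], 0], [[0, 0, -2.5], 0], [[0, 0, 0], 0], [[0, 0, 0], 0]])

```text
time: 10.65
eef_pos: [0.4472, 0.2799, 0.114]
orientation: [-0.0, 0.124, 0.992, -0.001]
ft_force: [-0.6, 0.2, 0.2]
gripper_width: 0.0
```

Run:
```python
from h import *
im,d=snap('side');a=im[120:210,120:220];b=im[280:410,215:310];c=im[180:250,250:340]
cv2.imwrite('pics/side5.png',np.hstack([cv2.resize(x,(260,400),interpolation=cv2.INTER_CUBIC) for x in(a,b,c)])[:,:,::-1])
o=env.get_obs();print(o['eef_pos'],o['ft_force'])
im,d=snap('top');C=cloud('top',d);
for n,u,v in(('wide',364,258),('a',385,264),('b',401,269)):print(n,np.median(C[v-4:v+5,u-3:u+4,2]))
print(np.round(C[170:212:2,271]*1000).astype(int)[:,2])
```

```text
[0.44788645 0.28005174 0.11471168] [ 0.12410125 -0.4003462   0.06039776]
wide 0.04994353482705116
a 0.05787946908431185
b 0.0573533945481024
[  41   41   49   49   48   53   53   51   50   50   51   57   58   61
   65   68   65   40   38   42 1090]
```

View pics/side5.png

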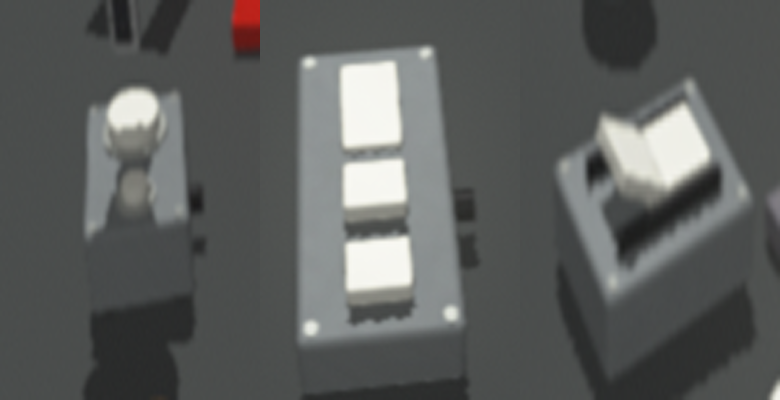

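The wide key is down (about 50 mm against 57–58 mm for the narrow keys) and the rocker is fully over. The fingertip at (125,45) is above the large button at (133,115). I press and hold it.

>>> apply_moves(deltas=[[[0, 0, -1.5], 0], [[0, 0, -1.2], 0], [[0, 0, -0.6], 0], [[0, 0, -0.3], 0], [[0, 0, -0.3], 0], [[0, 0, -0.3], 0], [[0, 0, -0.2], 0], [[0, 0, 0], 0]])

```text
time: 11.55
eef_pos: [0.4473, 0.2801, 0.0704]
orientation: [-0.0, 0.124, 0.992, -0.0]
ft_force: [-1.1, -0.8, 6.0]
gripper_width: 0.0004
```

>>> apply_moves(deltas=[[[0, 0, -0.1], 0], [[0, 0, -0.1], 0], [[0, 0, 0], 0], [[0, 0, 0], 0]])

```text
time: 11.95
eef_pos: [0.4473, 0.2801, 0.0699]
orientation: [0.0, 0.124, 0.992, 0.0]
ft_force: [-2.8, -2.3, 17.3]
gripper_width: 0.0001
```

>>> apply_moves(deltas=[[[0, 0, -0.1], 0], [[0, 0, 0], 0], [[0, 0, 0], 0], [[0, 0, 0], 0]])

```text
time: 12.35
eef_pos: [0.4473, 0.2802, 0.0698]
orientation: [0.0, 0.124, 0.992, 0.0]
ft_force: [-4.9, -3.2, 26.6]
gripper_width: -0.0001
```

Run:
```python
from h import *
o=env.get_obs();print(o['time'],o['eef_pos'],o['ft_force'])
print(env.job_done())
```

```text
12.35 [0.44734667 0.28015585 0.06978998] [-4.85532633 -3.16949232 26.63727977]
the job is handed in; nothing more can be done
None
```

I did all three steps in order with the closed fingertips and handed the job in at 12.35 s, still holding the large button down.

- **Rocker:** I pushed the raised wing down until it met its stop, at about 19 N. Later pictures show it lying level with the other wing up.
- **Wide key:** I pressed it to its stop at about 26 N, and it stayed down. Depth showed its top at about 50 mm (49 mm expected), with the two narrow keys still up at 57–58 mm.
- **Large button:** It is held at its stop with about 27 N. The fingertip height is 56 mm, which is where the top should be when fully down.

No check failed or disagreed. I didn't touch the small button or any loose item that I know of, but I took no picture after the last press. The button result therefore rests on the height and force readings alone.

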